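Shake off and hang up a wet dipping rack

TASK

Two clay elephants have just been dipped and hang, wet with paint, on a dipping rack that swings freely under its blue handle: take the handle, lift the rack off the fork of the blue dip stand and, over the drip tray in front of it, swing it along its length, at least two full swings to and fro of more than 15 degrees to each side (never past 35), so that the drips fall off. Then still the swing, hold the rack hanging quiet over the white pan of the green drying stand for 2 seconds before it touches that stand, gently hang the handle in the drying stand's fork with the rack hanging still, and let go. The paint is wet: nothing, neither robot nor stands nor bench, may touch the rack or the elephants at any time, and leave the other things on the bench alone.

Things in the scene. Friction and masses are not known exactly. Their poses are not given: they have to be found in the camera images.
- handle: carrying handle of the dipping rack, loose, 0.15 kg. Origin: centre of the underside of its steel flange (44 x 64 x 8 mm), which rests on a stand's fork; z up, y along the rack's length. A round stem of 10 mm diameter goes down from it to the pivot pin (along x) 85 mm below the origin.
- grip (a point): middle of the blue grip block on the handle, 45 mm above the handle's origin, axes as the handle. Block 34 (x) x 24 (y, the way to grip it) x 70 mm, from 8 to 78 mm above the handle's origin. Hold the handle upright.
- rack: swinging part: steel bar frame 343 mm long (y) with an orange wet-painted elephant, 76 mm tall, on a foot plate at y = -125 and +125 mm; nominally 0.62 kg (20 percent more or less). Origin on the pivot pin, 85 mm below the handle's origin; at rest z is up. It reaches 43 mm above and 57 mm below the pin, and 31 mm to either side in x.
- pivot (a point): the pin on the rack, axes as the rack. The rack swings about its x axis, in its y-z plane; unaided it swings on for over a minute. Centre of mass 22 mm below the pin, radius of gyration about it 128 mm, period about 1.7 s: angle'' = -(9.81 sin(angle) + a) / 0.72 m, angle = turn about +x from rest, a = acceleration of the pin along +y. Turning the handle does not turn the rack.
- dip_stand: fixed blue stand where the rack hangs at the start. Origin on the table under the hanging place; x points away from the robot at yaw 0. Black dip tub under the rack (x -70 to 70, y -230 to 230 mm, rim at 91 mm), the drip tray in front of it. Post behind, at x = 84 to 106 mm, no higher than 256 mm.
- drip_tray (a point): middle of the floor of the aluminium drip tray, 162 mm in front (-x) of the dip stand's origin; tray 175 (x) x 460 (y) mm, rim 28 mm above the table; axes as the stand
- dip_fork (a point): hanging place on the dip stand's fork, 250 mm above the stand's origin. Two prongs along x at y = -21 and +21 mm (10 mm wide, gap 32 mm, 12 mm thick), flat tops at 250 mm from x = -35 to +76 mm, open to -x, with a lip 6 mm high on the front ends (x = -45 to -35 mm). Lift the handle over the lips and draw it out to -x.
- dry_stand: fixed green drying stand: origin, axes, post and fork the same as the dip stand's, with a low white pan (x -230 to 80, y -230 to 230 mm, rim at 28 mm) instead of tub and tray
- dry_pan (a point): middle of the white pan's floor, 75 mm in front (-x) of the drying stand's origin; axes as the stand
- dry_fork (a point): hanging place on the drying stand's fork, same shape as the dip stand's fork, 250 mm above the stand's origin. The handle's origin belongs here, within 20 mm; entered from -x above the lips with the stem between the prongs (11 mm play to each side), the flange then lowered onto them.
- clay_figure: bystander: bare grey clay elephant 95 mm tall, origin under its base
- pink_figure: bystander: red painted elephant with yellow base and crown, 88 mm tall, origin under its base
- gold_figure: bystander: gold painted elephant 95 mm tall, origin under its base
- bead_bowl: bystander: white bowl of beads, 116 mm wide, origin under its base
- paint_jar: bystander: red paint jar 85 mm tall, 68 mm wide, origin under its base

How it is judged:
By the outcome, as a careful person would: the job done as asked, in the order asked, and still so for the second after the job is handed in, with the robot touching nothing.
It also fails if it takes over 72 s, if anything falls off the work surface, if the arm or the gripper's body presses on something with over 40 N, if the wrist force passes 120 N, or if a joint passes its speed limit or range.

ROBOT

A 7-joint arm with a two-finger parallel gripper is mounted at the origin on the work surface. World frame = base frame: x ahead of the robot, y to its left, z up, the work surface at z = 0. Lengths are in m, angles in degrees, forces in N, time in s.
With the tool pointing down it reaches from about 0.35 to 0.775 m from the base axis. Payload 3.1 kg.
Tool frame: the origin (TCP) lies midway between the tips of the shut fingers; the grasp point (between the pads) lies 19 mm behind it; z points along the fingers, y is the line along which they close (so a half turn about z gives the same grasp; the last joint's range is limited). The gripper opens to 85 mm and grips with 20 to 120 N. Pads are 22 mm wide; open, the fingers measure 114 mm over their backs; the gripper's body (76 mm by 85 mm) begins 54 mm behind the grasp point. The pads swing forward as they close: fully open they stand 13 mm farther back than shut.
Start: joints at [-68.566, 17.813, 0.802, 86.603, -0.252, 75.585, -1.558], TCP at [0.222, 0.503, 0.196] pointing down, gripper open.
Joint ranges: [-154.91, 154.91], [-16.99, 109.72], [-72.82, 74.43], [7.12, 147.25], [-82.49, 262.49], [11.32, 116.49], [-174.64, 174.64]. Speed limits (degrees/s): [159.86, 159.86, 180, 180, 180, 180, 180].

INTERFACE

Orientations are given as a 3x3 rotation matrix whose columns are the frame's x, y, z axes.
In Python, from workcell import robot gives the robot as it stands.
- The arm moves only by the shell command python3 -m jog 'ROWS' [FORCE]. ROWS is JSON, a list of rows, each a list of 3 entries, a list of its own where there are three numbers: the shift along the tool's x, y, z normalised to -1 to 1, where 1 is 750 mm, then the turn, a rotation vector about the tool's x, y, z normalised to -1 to 1, where 1 is 45 degrees, then the opening, from 0 (shut) to 1 (fully open). A call has 1 to 12 rows; each row is the pose to reach, as a shift and turn from the pose commanded when the call began, along the tool's axes at that moment; what a row does not reach only later rows make up. A row lasts 1/10 s, in which the tool goes at most 50 mm and 8.59 degrees, less where a joint would pass 70% of its speed; a pose out of reach is approached as far as the arm can. A call with a number of a shift or a turn outside -1 to 1 is refused whole. A call with a gripper value outside its range is refused whole. The fingers move at their own pace and stop on an object; FORCE is the grip in N (left out, the last holds). Time passes only in rows, so rows that repeat a pose let the fingers close. It gives the time, the measured TCP pose, the force, the opening and the grip force at its end, in the units of the state.
- robot.get_obs(): the state, without advancing time (a new reading comes with each control period).
- robot.capture(name): name is "side" or "top" or "wrist"; returns the picture (384x512x3 uint8, red, green, blue); there is no depth.
- robot.camera_info(name): a dict with "fov_y" (degrees; the focal length in pixels is half the picture's height over the tangent of half this angle, whatever the lens; pixels are square), "cx", "cy" (the principal point, pixels), "xyz" and "rotation" of the camera in the world; the wrist camera has in their place "T_tool_cam" (4x4, takes a point from camera to tool coordinates, whose origin is the TCP and whose axes are the flange's). Camera axes: x right, y up, looking along -z (the intrinsics and any distortion apply to the point x, -y, -z); pixel columns grow to the right and rows downward; lengths in m; the calibration is good to about 2 mm. A picture is of the moment at which its call begins: read the wrist's pose just before it. camera_info takes no time and is no camera call.
- robot.job_done(): hands the job in; it is judged then, once.
Trained networks look in the newest picture that a camera, given by its name, has taken for a name from the list of things; names that differ only in an ending like _2 or _b are one class to them, and where a whole thing is asked for, a point or a joint stands for the part that bears it (a point fixed in the world has none). Each returns a list of dicts, best first, with "score" (0 to 1); they miss things now and then, are a little off and sometimes report something else, mostly with a low value. They report only what shows in the picture. A call takes as long as a camera call.
- robot.search_frame(label, camera): "position" ([x, y, z] in m, in the coordinates of the camera as it stood for that picture, good to about 4 mm: the middle of the surface that is visible of it).
- robot.outline_of(label, camera): "pixels" (384x512 bool, what is visible of it).
The state is a dict: "clock": time; "joint_pos": joint angles; "joint_velocities": joint speeds; "joint_efforts": joint torques, N m; "tool_pos": TCP position; "tcp_rot": TCP orientation; "contact_force": force on the tool from outside, world axes, zero at the start; "wrist_torque": the same for the moment, N m; "width": finger opening in m; "gripper_force": force on a finger pad.
Only numpy, scipy, OpenCV 4.12 (cv2) and the standard library are available. Lean on these libraries where they do the work, as an engineer would, in place of code of your own. Each camera call takes 0.05 s, during which the arm holds its last target. There are 200 camera calls.

## Working session

There is one attempt and no reset: what is moved stays moved. The work goes in short steps, Python scripts to look and compute and a shell command to move; the robot and the scene stay as the last step left them, time stands still between calls to the robot, and variables do not carry over. Pictures are saved under pics/ and viewed, at most 13 in all, crops included, and the job is handed in when it is done.

```bash
mkdir -p pics; ls; cat > h.py <<'E'
import numpy as np,cv2
from workcell import robot
def cam2w(n,p):
    c=robot.camera_info(n); p=np.array(p)
    if n=="wrist":
        o=robot.get_obs(); T=np.array(c["T_tool_cam"]); p=T[:3,:3]@p+T[:3,3]
        return np.array(o["tcp_rot"])@p+np.array(o["tool_pos"])
    return np.array(c["rotation"])@p+np.array(c["xyz"])
def snap(n,f=None):
    im=robot.capture(n)
    if f: cv2.imwrite(f"pics/{f}.png",im[:,:,::-1])
    return im
E
python3 - <<'E'
from h import *
np.set_printoptions(precision=4,suppress=True)
print(robot.get_obs())
for n in("side","top"):
    print(n,robot.camera_info(n)); snap(n,n)
    for l in ["handle","rack","dip_stand","dry_stand","dip_fork","dry_fork","drip_tray","dry_pan","grip","pivot"]:
        r=robot.search_frame(l,n)
        print(l,[(round(d["score"],2),cam2w(n,d["position"]).round(4)) for d in r[:2]])
E
```

```text
pics
{'clock': 0.0, 'joint_pos': array([-68.5672,  17.8613,   0.802 ,  86.6913,  -0.2495,  75.5837,
        -1.5603]), 'joint_velocities': array([-0.0763,  0.0116, -0.0301,  0.0646,  0.0059,  0.0852,  0.0242]), 'joint_efforts': array([ -0.    , -37.9907,   0.1461, -23.0596,   0.012 ,   0.0135,
        -0.    ]), 'tool_pos': array([0.2218, 0.5024, 0.1953]), 'tcp_rot': array([[-0.9148,  0.4038, -0.0008],
       [ 0.4039,  0.9148, -0.0022],
       [-0.0001, -0.0023, -1.    ]]), 'contact_force': array([-0.035 , -1.5113,  0.1356]), 'wrist_torque': array([-0.0169,  0.047 , -0.001 ]), 'gripper_force': 0.0, 'width': 0.08536845260864356}
side {'fov_y': 56.56195885017042, 'cx': 254.08409535612896, 'cy': 191.2920641731798, 'xyz': array([ 0.0659, -0.7275,  1.1571]), 'rotation': array([[ 0.7983,  0.4386, -0.4127],
       [-0.6022,  0.5789, -0.5498],
       [-0.0022,  0.6874,  0.7263]])}
handle [(0.94, array([0.6142, 0.2434, 0.1821]))]
rack [(0.62, array([0.6159, 0.1802, 0.1621]))]
dip_stand [(0.87, array([0.5466, 0.2334, 0.014 ]))]
dry_stand [(0.57, array([ 0.5475, -0.2678,  0.0093]))]
dip_fork [
[... 562 characters left out ...]
array([[ 0.0256,  0.9806, -0.1941],
       [-0.9997,  0.0258, -0.0012],
       [ 0.0039,  0.1941,  0.981 ]])}
handle [(0.97, array([0.6173, 0.2503, 0.1909]))]
rack [(0.73, array([0.615 , 0.236 , 0.1691]))]
dip_stand [(0.7, array([0.5362, 0.25  , 0.0124]))]
dry_stand [(0.85, array([ 0.5443, -0.2349,  0.0064])), (0.48, array([ 0.4387, -0.6615,  0.0241]))]
dip_fork [(0.64, array([0.5346, 0.2531, 0.0104]))]
dry_fork [(0.84, array([ 0.5413, -0.2315,  0.0102]))]
drip_tray [(0.67, array([0.5374, 0.2461, 0.0105]))]
dry_pan [(0.94, array([ 0.5468, -0.2325,  0.0085])), (0.19, array([0.6194, 0.2365, 0.1764]))]
grip [(0.8, array([0.6198, 0.2476, 0.1928]))]
pivot [(0.81, array([0.6203, 0.2392, 0.1754]))]
```

View pics/top.png

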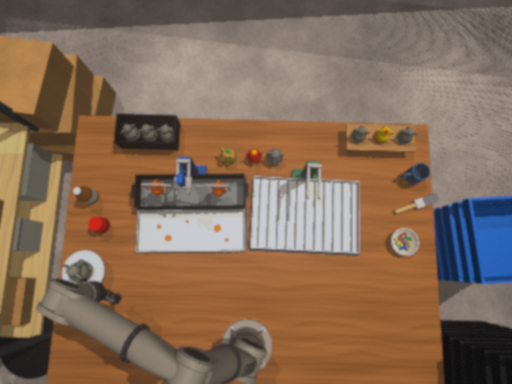

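View pics/side.png

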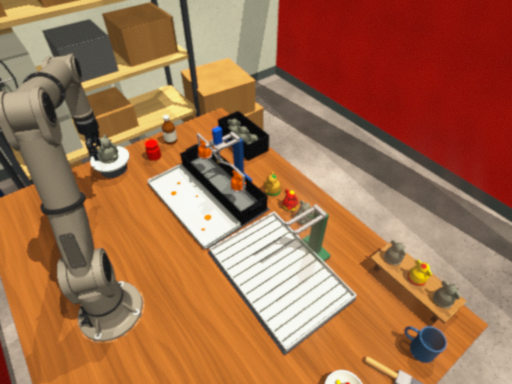

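Top view: rack on the dip stand at about (188,180), the empty green fork at (313,170), and the gripper over a bowl at (85,268). I'll lift first, then use the wrist camera for accuracy.

```bash
python3 -m jog '[[[0,0,-0.05],[0,0,0],1],[[0,0,-0.12],[0,0,0],1],[[0,0,-0.18],[0,0,0],1],[[0,0,-0.25],[0,0,0],1],[[0,0,-0.31],[0,0,0],1],[[0,0,-0.36],[0,0,0],1],[[0,0,-0.36],[0,0,0],1]]'; python3 - <<'E'
from h import *
np.set_printoptions(precision=4,suppress=True)
print(robot.get_obs()["tool_pos"],robot.get_obs()["tcp_rot"],robot.camera_info("wrist"))
im=cv2.imread("pics/top.png")
cv2.imwrite("pics/crop.png",cv2.resize(im[140:260,125:375],None,fx=3.2,fy=3.2,interpolation=cv2.INTER_CUBIC))
E
```

```text
clock: 1.8
tool_pos: [0.2228, 0.5047, 0.4726]
tcp_rot: [[-0.915, 0.404, 0.005], [0.404, 0.915, 0.012], [0.0, 0.013, -1.0]]
contact_force: [-0.9, -0.7, -0.1]
width: 0.0856
gripper_force: 0.0
[0.2228 0.5047 0.4726] [[-0.9149  0.4038  0.005 ]
 [ 0.4038  0.9148  0.0118]
 [ 0.0002  0.0128 -0.9999]] {'fov_y': 62.94191166627045, 'cx': 258.9162352183593, 'cy': 192.98358910629037, 'T_tool_cam': array([[-0.0009,  0.964 ,  0.2658,  0.0678],
       [ 1.    ,  0.0007,  0.0008, -0.0009],
       [ 0.0006,  0.2658, -0.964 , -0.178 ],
       [ 0.    ,  0.    ,  0.    ,  1.    ]])}
```

View pics/crop.png

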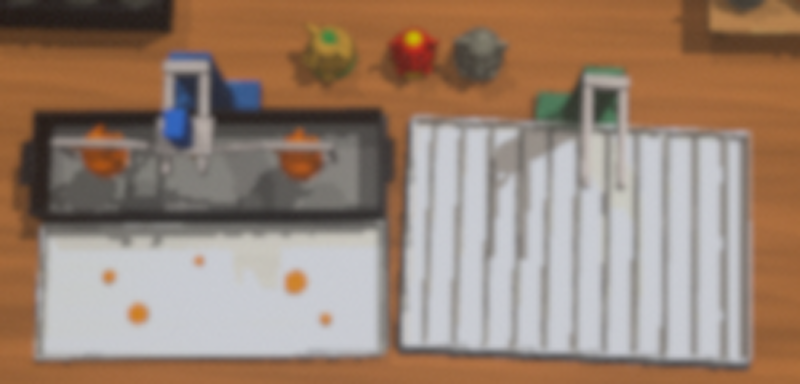

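```bash
python3 -m jog '[[[-0.824,-0.722,0],[0,0,-0.529],1],[[-0.824,-0.722,0],[0,0,-0.529],1],[[-0.824,-0.722,0],[0,0,-0.529],1],[[-0.824,-0.722,0],[0,0,-0.529],1],[[-0.824,-0.722,0],[0,0,-0.529],1],[[-0.824,-0.722,0],[0,0,-0.529],1],[[-0.824,-0.722,0],[0,0,-0.529],1],[[-0.824,-0.722,0],[0,0,-0.529],1],[[-0.824,-0.722,0],[0,0,-0.529],1],[[-0.824,-0.722,0],[0,0,-0.529],1],[[-0.824,-0.722,0],[0,0,-0.529],1],[[-0.824,-0.722,0],[0,0,-0.529],1]]'
```

```text
clock: 3.0
tool_pos: [0.4747, -0.0409, 0.466]
tcp_rot: [[-1.0, -0.0, -0.0], [-0.0, 1.0, 0.001], [0.0, 0.001, -1.0]]
contact_force: [0.2, 1.5, 0.2]
width: 0.0855
gripper_force: 0.0
```

```bash
python3 -m jog '[[[-0.11,-0.23,0],[0,0,0],1],[[-0.11,-0.23,0],[0,0,0],1],[[-0.11,-0.23,0],[0,0,0],1],[[-0.11,-0.23,0],[0,0,0],1],[[-0.11,-0.23,0],[0,0,0],1],[[-0.11,-0.23,0],[0,0,0],1],[[-0.11,-0.23,0],[0,0,0],1]]'; python3 - <<'E'
from h import *
np.set_printoptions(precision=4,suppress=True)
o=robot.get_obs();print(o["tool_pos"],o["tcp_rot"],o["joint_velocities"].round(2),o["joint_pos"])
np.savez("dry.npz",p=o["tool_pos"],R=o["tcp_rot"])
snap("wrist","dry")
for l in["dry_stand","dry_fork"]:
    print([(round(d["score"],2),cam2w("wrist",d["position"])) for d in robot.search_frame(l,"wrist")[:2]])
E
```

```text
clock: 3.7
tool_pos: [0.554, -0.2102, 0.4595]
tcp_rot: [[-1.0, -0.0, 0.007], [-0.0, 1.0, -0.001], [-0.007, -0.001, -1.0]]
contact_force: [-1.1, 0.7, -0.0]
width: 0.0852
gripper_force: 0.0
[ 0.554  -0.2102  0.4595] [[-1.     -0.      0.0069]
 [-0.      1.     -0.0013]
 [-0.0069 -0.0013 -1.    ]] [-2.64 -1.3   2.03 -0.02 -0.36  0.17  0.04] [ 16.3968  27.2047   6.654   36.069   -3.4793 116.4474 110.7506]
[(0.84, array([ 0.5324, -0.244 ,  0.0122]))]
[(0.84, array([ 0.5314, -0.245 ,  0.0111]))]
```

View pics/dry.png

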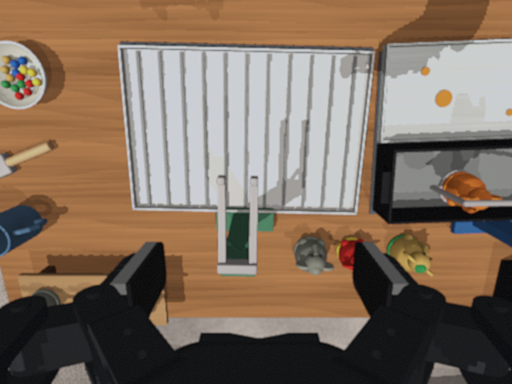

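```bash
python3 - <<'E'
import cv2
im=cv2.imread("pics/dry.png")
cv2.imwrite("pics/dryc.png",cv2.resize(im[165:285,195:295],None,fx=5,fy=5,interpolation=cv2.INTER_NEAREST))
E
```

```text
(no output)
```

View pics/dryc.png

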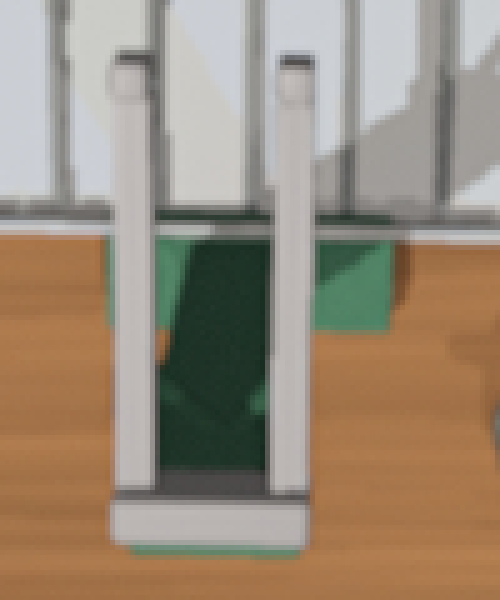

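```bash
cat >> h.py <<'E'
def pix2w(n,u,v,z,pose=None):
    c=robot.camera_info(n); f=192/np.tan(np.radians(c["fov_y"]/2))
    d=np.array([(u-c["cx"])/f,-(v-c["cy"])/f,-1.])
    if n=="wrist":
        p,R=pose; T=np.array(c["T_tool_cam"]); o=R@T[:3,3]+p; d=R@T[:3,:3]@d
    else: o=np.array(c["xyz"]); d=np.array(c["rotation"])@d
    return o+d*(z-o[2])/d[2]
E
python3 - <<'E'
from h import *
np.set_printoptions(precision=4,suppress=True)
q=np.load("dry.npz"); P=(q["p"],q["R"])
for n,u,v,z in[("Ltip",132,62,.256),("Rtip",296,62,.256),("Llipin",132,105,.256),("Rlipin",296,105,.256),("Lback",136,488,.25),("Rback",289,488,.25)]:
    print(n,pix2w("wrist",195+u/5-.4,165+v/5-.4,z,P))
# pan rim corners front-left/right in image (z=.028)
for u,v in[(119,45),(373,47),(357,214),(132,210)]: print(pix2w("wrist",u,v,.028,P))
# top cam: same from crop
for u,v,z in[(585,185,.256),(622,185,.256)]: print("top",pix2w("top",125+u/3.2,140+v/3.2,z))
for u,v in[(412,117),(749,131),(749,364),(400,350)]: print("toppan",pix2w("top",125+u/3.2,140+v/3.2,.028))
for u,v in[(35,112),(383,110),(388,217),(33,217)]: print("tub",pix2w("top",125+u/3.2,140+v/3.2,.091))
E
```

```text
Ltip [ 0.5718 -0.2586  0.256 ]
Rtip [ 0.5718 -0.2178  0.256 ]
Llipin [ 0.5829 -0.259   0.256 ]
Rlipin [ 0.5829 -0.2179  0.256 ]
Lback [ 0.6926 -0.2623  0.25  ]
Rback [ 0.6926 -0.2205  0.25  ]
[ 0.383  -0.4609  0.028 ]
[ 0.3867 -0.0084  0.028 ]
[ 0.702  -0.0103  0.028 ]
[ 0.6932 -0.4722  0.028 ]
top [ 0.5728 -0.2153  0.256 ]
top [ 0.574  -0.2585  0.256 ]
toppan [ 0.6993 -0.0102  0.028 ]
toppan [ 0.6919 -0.4696  0.028 ]
toppan [ 0.3788 -0.4616  0.028 ]
toppan [ 0.3851 -0.0027  0.028 ]
tub [0.679  0.4841 0.091 ]
tub [0.6937 0.0278 0.091 ]
tub [0.5522 0.017  0.091 ]
tub [0.5403 0.4749 0.091 ]
```

Dry stand: prong tips at (221,177) and (254,177), giving origin ≈ (0.617, -0.239) with yaw ≈ -1.2°. Next I'll look at the dip side.

```bash
python3 -m jog '[[[0,0.613,0.05],[0,0,-0.038],1],[[0,0.613,0.05],[0,0,-0.038],1],[[0,0.613,0.05],[0,0,-0.038],1],[[0,0.613,0.05],[0,0,-0.038],1],[[0,0.613,0.05],[0,0,-0.038],1],[[0,0.613,0.05],[0,0,-0.038],1],[[0,0.613,0.05],[0,0,-0.038],1],[[0,0.613,0.05],[0,0,-0.038],1],[[0,0.613,0.05],[0,0,-0.038],1],[[0,0.613,0.05],[0,0,-0.038],1],[[0,0.613,0.05],[0,0,-0.038],1],[[0,0.613,0.05],[0,0,-0.038],1]]'; python3 - <<'E'
from h import *
np.set_printoptions(precision=4,suppress=True)
o=robot.get_obs();print(o["tool_pos"],o["tcp_rot"],o["joint_velocities"].round(2),o["joint_pos"])
np.savez("dip.npz",p=o["tool_pos"],R=o["tcp_rot"])
im=snap("wrist","dip")
cv2.imwrite("pics/dipc.png",cv2.resize(im[100:300,150:350,::-1],None,fx=3,fy=3,interpolation=cv2.INTER_NEAREST))
for l in["handle","grip"]:
    print([(round(d["score"],2),cam2w("wrist",d["position"])) for d in robot.search_frame(l,"wrist")[:2]])
E
```

```text
clock: 5.05
tool_pos: [0.5546, 0.2481, 0.4218]
tcp_rot: [[-1.0, -0.029, 0.009], [-0.029, 1.0, -0.005], [-0.009, -0.005, -1.0]]
contact_force: [-0.1, -0.4, -0.4]
width: 0.0852
gripper_force: 0.0
[0.5546 0.2481 0.4218] [[-0.9995 -0.0287  0.0091]
 [-0.0288  0.9996 -0.0046]
 [-0.009  -0.0048 -0.9999]] [ 2.22 -0.87  0.54 -0.21  0.09  0.   -0.09] [-25.0588  27.0127  -2.0722  41.915    1.5099 110.7335  65.2838]
[(0.62, array([0.6162, 0.2527, 0.2008]))]
[(0.83, array([0.6123, 0.2495, 0.2038]))]
```

View pics/dipc.png

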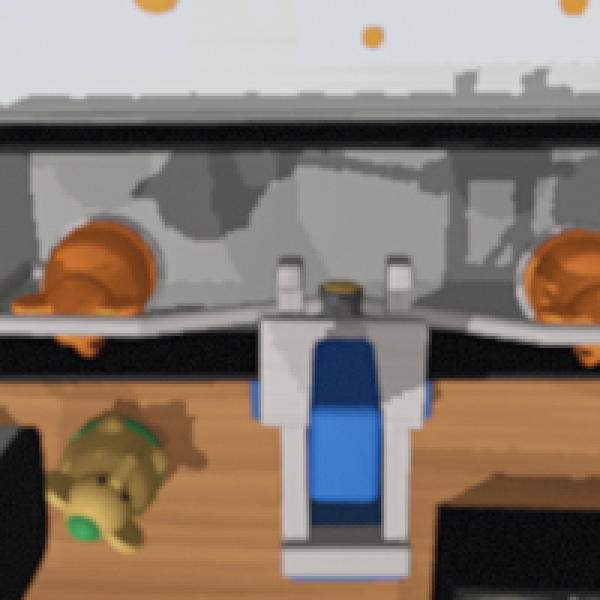

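```bash
python3 - <<'E'
from h import *
np.set_printoptions(precision=4,suppress=True)
q=np.load("dip.npz"); P=(q["p"],q["R"])
for n,u,v,z in[("grip fl",308,408,.328),("grip fr",380,406,.328),("grip br",380,500,.328),("grip bl",309,502,.328),("flange fl",262,320,.258),("flange fr",430,320,.258),("flange bl",260,426,.258),("flange br",432,424,.258),("tipL",290,258,.256),("tipR",399,258,.256),("backL",296,542,.25),("backR",396,542,.25)]:
    print(n,pix2w("wrist",150+u/3-.33,100+v/3-.33,z,P))
E
```

```text
grip fl [0.6039 0.242  0.328 ]
grip fr [0.6026 0.2644 0.328 ]
grip br [0.6351 0.2658 0.328 ]
grip bl [0.6366 0.243  0.328 ]
flange fl [0.5988 0.2225 0.258 ]
flange fr [0.5969 0.2866 0.258 ]
flange bl [0.6429 0.2221 0.258 ]
flange br [0.64   0.2899 0.258 ]
tipL [0.5746 0.2327 0.256 ]
tipR [0.5734 0.2738 0.256 ]
backL [0.6991 0.2371 0.25  ]
backR [0.6978 0.279  0.25  ]
```

```bash
python3 -m jog '[[[-0.087,0.005,0.07],[0,0,-0.01],1],[[-0.087,0.005,0.07],[0,0,-0.01],1],[[-0.087,0.005,0.07],[0,0,-0.01],1],[[-0.087,0.005,0.07],[0,0,-0.01],1],[[-0.087,0.005,0.07],[0,0,-0.01],1]]';python3 -c "
from h import *
print(robot.get_obs()['tcp_rot'].round(4),robot.get_obs()['joint_pos'])"
```

```text
clock: 5.7
tool_pos: [0.6201, 0.2539, 0.3715]
tcp_rot: [[-0.999, -0.036, 0.011], [-0.036, 0.999, -0.001], [-0.011, -0.002, -1.0]]
contact_force: [-0.3, 0.8, -0.3]
width: 0.0853
gripper_force: 0.0
[[-0.9993 -0.0365  0.0106]
 [-0.0365  0.9993 -0.0015]
 [-0.0106 -0.0018 -0.9999]] [-23.23422865  34.77938756  -1.82629911  36.67367513   1.44258906
 108.03777772  67.81425478]
```

```bash
python3 -m jog '[[[0.001,0,0.06],[0,0.0135,0],1],[[0.001,0,0.1],[0,0.0135,0],1],[[0.001,0,0.127],[0,0.0135,0],1],[[0.001,0,0.127],[0,0.0135,0],1],[[0.001,0,0.127],[0,0.0135,0],1]]';python3 -c "
from h import *
print(robot.get_obs()['tcp_rot'].round(4),robot.get_obs()['joint_pos'])
snap('wrist','pre')"
```

```text
clock: 6.2
tool_pos: [0.6203, 0.2545, 0.2765]
tcp_rot: [[-0.999, -0.038, 0.0], [-0.038, 0.999, -0.002], [-0.0, -0.002, -1.0]]
contact_force: [0.3, -1.0, 1.0]
width: 0.0854
gripper_force: 0.0
[[-9.993e-01 -3.770e-02  3.000e-04]
 [-3.770e-02  9.993e-01 -1.800e-03]
 [-2.000e-04 -1.800e-03 -1.000e+00]] [-22.60390393  32.40450764  -2.42509323  53.88689669   1.40260799
  93.76075993  67.59785048]
```

View pics/pre.png

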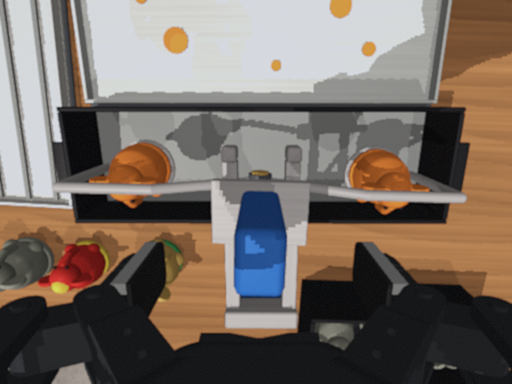

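The grip block at (260,270) is centred between the fingers, so I'll close.

```bash
python3 -m jog '[[[0,0,0],[0,0,0],0.5],[[0,0,0],[0,0,0],0.3],[[0,0,0],[0,0,0],0.1],[[0,0,0],[0,0,0],0.1],[[0,0,0],[0,0,0],0.1],[[0,0,0],[0,0,0],0.1]]' 70;python3 -c "
from h import *
print(robot.get_obs()['tcp_rot'].round(4),robot.get_obs()['joint_pos'])"
```

```text
clock: 6.85
tool_pos: [0.6203, 0.2547, 0.2744]
tcp_rot: [[-0.999, -0.038, -0.002], [-0.038, 0.999, -0.002], [0.002, -0.002, -1.0]]
contact_force: [-0.9, -0.0, 1.7]
width: 0.0223
gripper_force: 70.1
[[-0.9993 -0.0378 -0.0022]
 [-0.0378  0.9993 -0.0025]
 [ 0.0023 -0.0024 -1.    ]] [-22.604505    32.54315619  -2.43084597  53.96221854   1.3880192
  93.68928587  67.5953626 ]
```

```bash
python3 -m jog '[[[0,0,-0.008],[0,0,0],0.1],[[0,0,-0.018],[0,0,0],0.1],[[0,0,-0.026],[0,0,0],0.1],[[0,0,-0.026],[0,0,0],0.1]]';python3 -c "
from h import *
print(robot.get_obs()['tcp_rot'].round(4),robot.get_obs()['joint_pos'])"
```

```text
clock: 7.25
tool_pos: [0.6206, 0.2544, 0.2937]
tcp_rot: [[-0.999, -0.037, -0.002], [-0.037, 0.999, -0.003], [0.002, -0.003, -1.0]]
contact_force: [1.1, 0.5, -7.4]
width: 0.0225
gripper_force: 68.9
[[-0.9993 -0.0373 -0.0022]
 [-0.0373  0.9993 -0.0031]
 [ 0.0023 -0.003  -1.    ]] [-22.68991006  32.84333907  -2.32456143  50.80991925   1.37894636
  96.55337578  67.6480968 ]
```

```bash
python3 -m jog '[[[0.02,0,0],[0,0,0],0.1],[[0.05,0,0],[0,0,0],0.1],[[0.09,0,0],[0,0,0],0.1],[[0.13,0,0],[0,0,0],0.1],[[0.165,0,-0.02],[0,0,0],0.1],[[0.19,0,-0.05],[0,0,0],0.1],[[0.21,0,-0.08],[0,0,0],0.1],[[0.216,0,-0.105],[0,0,0],0.1],[[0.216,0,-0.12],[0,0,0],0.1],[[0.216,0,-0.12],[0,0,0],0.1]]';python3 - <<'E'
from h import *
o=robot.get_obs();print(o['tool_pos'],o['tcp_rot'].round(4),o['joint_pos'])
im=snap('wrist','w1'); s=snap('side','s1')
cv2.imwrite("pics/both.png",np.hstack([cv2.resize(im,(400,300)),cv2.resize(s,(400,300))])[:,:,::-1])
for n,i in(("w",im),("s",s)):
    h=cv2.cvtColor(i,cv2.COLOR_RGB2HSV); m=((h[...,0]>5)&(h[...,0]<14)&(h[...,1]>190)).astype(np.uint8)
    k,_,st,c=cv2.connectedComponentsWithStats(m); print(n,[(st[j][4],c[j].round(1)) for j in range(1,k) if st[j][4]>15])
E
```

```text
clock: 8.25
tool_pos: [0.4592, 0.249, 0.3861]
tcp_rot: [[-0.999, -0.038, 0.002], [-0.038, 0.999, -0.001], [-0.002, -0.001, -1.0]]
contact_force: [0.4, -0.8, -7.1]
width: 0.0223
gripper_force: 69.6
[0.4592059  0.24899485 0.38607263] [[-9.993e-01 -3.760e-02  1.600e-03]
 [-3.760e-02  9.993e-01 -9.000e-04]
 [-1.600e-03 -1.000e-03 -1.000e+00]] [-27.13926086  13.66983574  -4.47937409  65.83413562   1.17006575
 100.48349329  60.87813814]
w [(np.int32(1990), array([137.5, 168. ])), (np.int32(1897), array([381.8, 171.7])), (np.int32(152), array([133.8, 203.6])), (np.int32(143), array([383.4, 206.7])), (np.int32(16), array([485.7, 216.2])), (np.int32(30), array([478.4, 227. ]))]
s [(np.int32(19), array([216.9, 118.8])), (np.int32(17), array([167.2, 124.8])), (np.int32(46), array([215.6, 132.2])), (np.int32(476), array([154.9, 153.3])), (np.int32(17), array([228.7, 150. ])), (np.int32(67), array([259.2, 156.3])), (np.int32(26), array([277., 167.])), (np.int32(1225), array([118.5, 191.1])), (np.int32(182), array([199.1, 179.5])), (np.int32(84), array([287.6, 197.9])), (np.int32(19), array([268.2
[... 685 characters left out ...]
nt32(29), array([462.2, 326.1])), (np.int32(68), array([473.5, 330.9])), (np.int32(17), array([ 30.4, 330.7])), (np.int32(33), array([137.2, 336.1])), (np.int32(413), array([414.4, 361.6])), (np.int32(688), array([ 73.2, 361.3])), (np.int32(155), array([ 96.6, 349. ])), (np.int32(18), array([114.8, 350.7])), (np.int32(35), array([296.4, 351.3])), (np.int32(160), array([314.4, 368.6])), (np.int32(26), array([148.7, 358.6])), (np.int32(42), array([122.7, 370.2])), (np.int32(25), array([153.7, 366.3])), (np.int32(25), array([ 32.4, 374.5])), (np.int32(71), array([ 53.9, 378.5])), (np.int32(32), array([118.7, 380. ])), (np.int32(29), array([159.6, 378.6])), (np.int32(19), array([223. , 379.9]))]
```

View pics/both.png

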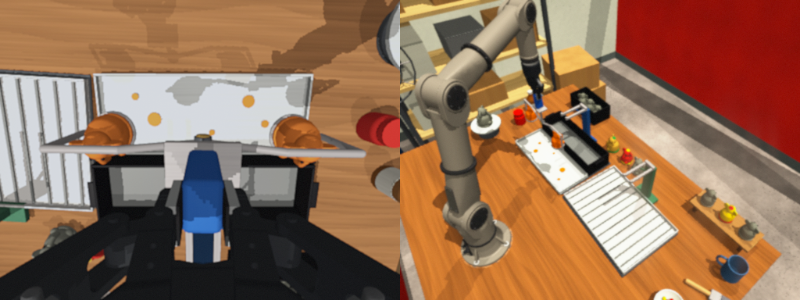

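The wrist view shows both elephants at (137,168) and (382,172), so it can serve as my swing-angle sensor. I'll calibrate it.

```bash
cat >> h.py <<'E'
from scipy.optimize import least_squares
C=robot.camera_info("wrist"); F=192/np.tan(np.radians(C["fov_y"]/2)); T=np.array(C["T_tool_cam"])
def proj(th,xc,zc,yo=0):      # two elephants, tool frame: y along tool y, up = -tool z
    th=np.radians(th); out=[]
    for s in(-.125,.125):     # tool frame: up=-z, x=-world x; turn about world +x
        y=s*np.cos(th)-zc*np.sin(th); z=s*np.sin(th)+zc*np.cos(th)
        p=T[:3,:3].T@(np.array([xc,y+yo,.109-z])-T[:3,3])
        out+=[C["cx"]+F*p[0]/-p[2],C["cy"]-F*p[1]/-p[2]]
    return np.array(out)
def blobs():
    t=robot.get_obs()["clock"]; im=robot.capture("wrist")
    h=cv2.cvtColor(im,cv2.COLOR_RGB2HSV); m=((h[...,0]>5)&(h[...,0]<14)&(h[...,1]>190)).astype(np.uint8); m[290:]=0
    k,_,st,c=cv2.connectedComponentsWithStats(m); r=[]
    for sel in(c[:,0]<259,c[:,0]>259):
        j=[i for i in range(1,k) if sel[i] and st[i][4]>80]
        j=sorted(j,key=lambda i:-st[i][4])[:2]
        r+=list(np.average(c[j],axis=0,weights=st[j,4]))
    return t,np.array(r)
def angle():
    t,b=blobs(); cal=np.load("cal.npy")
    r=least_squares(lambda q:(proj(q[0],*cal)-b),[0]); return t,r.x[0],b
def track(n):                 # n shots, then fit amplitude/phase
    A=[angle()[:2] for _ in range(n)]; A=np.array(A); t,a=A.T; w=2*np.pi/1.7
    M=np.c_[np.cos(w*(t-t[-1])),np.sin(w*(t-t[-1]))]; c=np.linalg.lstsq(M,a,rcond=None)[0]
    print("t",t.round(2),"ang",a.round(1)); amp=np.hypot(*c); ph=np.arctan2(c[1],c[0])
    print("amp",amp.round(2),"next max at",(t[-1]+(ph%(2*np.pi))/w).round(2),"next min",(t[-1]+((ph+np.pi)%(2*np.pi))/w).round(2),"res",(a-M@c).round(1), "clock",robot.get_obs()["clock"])
E
python3 - <<'E'
from h import *
B=[blobs() for _ in range(10)]
b=np.mean([x[1] for x in B],0); print([ (x[0],x[1].round(1).tolist()) for x in B[::3]])
r=least_squares(lambda q:proj(q[0],*q[1:])-b,[0,0,-.02,0]); print(r.x,r.fun)
cal=least_squares(lambda q:proj(0,*q)-b,[0,-.02,0]); print(cal.x,cal.fun); np.save("cal.npy",r.x[1:])
for x in B: print(round(x[0],2),least_squares(lambda q:proj(q[0],*r.x[1:])-x[1],[0]).x.round(2))
for th in(-20,20):print(proj(th,*r.x[1:]))
E
```

```text
[(8.35, [137.6, 169.6, 382.6, 173.9]), (8.5, [137.7, 169.8, 382.6, 174.0]), (8.65, [137.8, 169.9, 382.7, 174.0]), (8.8, [137.8, 169.9, 382.5, 173.9])]
[ 5.06055901e+00  4.14179767e-03 -2.64943025e-02 -6.10836473e-03] [-2.84217094e-14  0.00000000e+00  0.00000000e+00  2.84217094e-14]
[ 0.00383707 -0.02750908  0.00038145] [ 1.68688499e-03  2.17668895e+00 -1.68613113e-03 -2.17571759e+00]
8.35 [5.03]
8.4 [4.98]
8.45 [5.04]
8.5 [5.08]
8.55 [5.08]
8.6 [5.07]
8.65 [5.11]
8.7 [5.1]
8.75 [5.05]
8.8 [5.06]
[109.40069003 182.00199761 349.08501539 164.51595316]
[159.59756169 164.66532519 396.51713704 181.78472068]
```

```bash
python3 - <<'E'
s=open("h.py").read()
s=s.replace('''t,b=blobs(); cal=np.load("cal.npy")
    r=least_squares(lambda q:(proj(q[0],*cal)-b),[0])''','''t,b=blobs(); q0=[.00383707,-.02750908,.00038145]
    r=least_squares(lambda q:(proj(q[0],*q0)-b-[0,2.18,0,-2.18]),[0],loss="soft_l1")''')
open("h.py","w").write(s)
E
python3 -m jog '[[[0,0.033,0],[0,0,0],0.1],[[0,0.067,0],[0,0,0],0.1],[[0,0.067,0],[0,0,0],0.1],[[0,0.067,0],[0,0,0],0.1],[[0,0.067,0],[0,0,0],0.1],[[0,0.067,0],[0,0,0],0.1],[[0,0.067,0],[0,0,0],0.1],[[0,0.067,0],[0,0,0],0.1],[[0,0.022,0],[0,0,0],0.1],[[0,-0.022,0],[0,0,0],0.1],[[0,-0.067,0],[0,0,0],0.1],[[0,-0.067,0],[0,0,0],0.1]]'; python3 -c "
from h import *
track(9); print(robot.get_obs()['tool_pos'])"
```

```text
clock: 10.05
tool_pos: [0.4621, 0.1895, 0.3849]
tcp_rot: [[-1.0, -0.024, -0.001], [-0.024, 1.0, -0.011], [0.001, -0.011, -1.0]]
contact_force: [0.9, -0.3, -7.6]
width: 0.0224
gripper_force: 70.1
t [10.05 10.1  10.15 10.2  10.25 10.3  10.35 10.4  10.45] ang [ 8.1  5.7  3.3  1.2 -1.1 -3.  -5.  -6.7 -8.3]
amp 12.0 next max at 11.51 next min 10.66 res [ 0.6  0.  -0.3 -0.3 -0.4 -0.   0.1  0.2  0.3] clock 10.5
[0.46027732 0.19910078 0.38378896]
```

```bash
python3 -m jog '[[[0,0.044,0],[0,0,0],0.1],[[0,0.089,0],[0,0,0],0.1],[[0,0.133,0],[0,0,0],0.1],[[0,0.133,0],[0,0,0],0.1],[[0,0.133,0],[0,0,0],0.1],[[0,0.133,0],[0,0,0],0.1],[[0,0.133,0],[0,0,0],0.1],[[0,0.133,0],[0,0,0],0.1],[[0,0.133,0],[0,0,0],0.1],[[0,0.1,0],[0,0,0],0.1],[[0,0.067,0],[0,0,0],0.1],[[0,0.067,0],[0,0,0],0.1]]'; python3 -c "
from h import *
track(17); print(robot.get_obs()['tool_pos'])"
```

```text
clock: 11.7
tool_pos: [0.4603, 0.2421, 0.3846]
tcp_rot: [[-1.0, -0.028, -0.001], [-0.028, 1.0, -0.009], [0.001, -0.009, -1.0]]
contact_force: [0.4, -0.0, -7.3]
width: 0.0224
gripper_force: 70.2
t [11.7  11.75 11.8  11.85 11.9  11.95 12.   12.05 12.1  12.15 12.2  12.25
 12.3  12.35 12.4  12.45 12.5 ] ang [ 16.7  13.5  10.    6.2   2.3  -1.6  -5.6  -9.4 -12.9 -15.9 -18.5 -20.4
 -21.7 -22.3 -22.3 -21.6 -20.2]
amp 22.34 next max at 13.21 next min 14.06 res [-0.1 -0.4 -0.4 -0.4 -0.3 -0.   0.   0.1  0.1  0.3  0.2  0.2  0.2  0.
 -0.2 -0.6 -0.9] clock 12.55
[0.45862464 0.24852365 0.38380438]
```

```bash
for i in 1 2 ; do python3 -m jog '[[[0,0,0],[0,0,0],0.1],[[0,0,0],[0,0,0],0.1],[[0,0,0],[0,0,0],0.1],[[0,0,0],[0,0,0],0.1],[[0,0,0],[0,0,0],0.1],[[0,0,0],[0,0,0],0.1],[[0,0,0],[0,0,0],0.1],[[0,0,0],[0,0,0],0.1],[[0,0,0],[0,0,0],0.1],[[0,0,0],[0,0,0],0.1],[[0,0,0],[0,0,0],0.1],[[0,0,0],[0,0,0],0.1]]' | head -1; done; python3 -m jog '[[[0,0,0],[0,0,0],0.1],[[0,0,0],[0,0,0],0.1],[[0,0,0],[0,0,0],0.1],[[0,0,0],[0,0,0],0.1],[[0,0,0],[0,0,0],0.1],[[0,0,0],[0,0,0],0.1],[[0,0,0],[0,0,0],0.1],[[0,0,0],[0,0,0],0.1],[[0,0,0],[0,0,0],0.1],[[0,0,0],[0,0,0],0.1],[[0,0,0],[0,0,0],0.1],[[0,0,0],[0,0,0],0.1]]'; python3 -c "
from h import *
track(18); print(robot.get_obs()['tool_pos'])"
```

```text
clock: 13.75
clock: 14.95
clock: 16.15
tool_pos: [0.4586, 0.2485, 0.3838]
tcp_rot: [[-0.999, -0.037, -0.003], [-0.037, 0.999, -0.003], [0.003, -0.003, -1.0]]
contact_force: [0.7, -0.4, -6.3]
width: 0.0227
gripper_force: 70.1
t [16.15 16.2  16.25 16.3  16.35 16.4  16.45 16.5  16.55 16.6  16.65 16.7
 16.75 16.8  16.85 16.9  16.95 17.  ] ang [-7.9 -4.5 -0.8  2.8  6.3  9.5 12.4 14.9 16.7 18.  18.7 18.8 18.  16.7
 14.9 12.4  9.5  6.3]
amp 18.65 next max at 18.38 next min 17.53 res [-0.8 -0.7 -0.4 -0.3 -0.1  0.1  0.1  0.2  0.2  0.2  0.2  0.2 -0.1 -0.1
 -0.3 -0.5 -0.6 -0.8] clock 17.05
[0.45860676 0.24850543 0.38381261]
```

```bash
python3 -m jog '[[[0,0,0],[0,0,0],0.1],[[0,0,0],[0,0,0],0.1],[[0,0,0],[0,0,0],0.1],[[0,0,0],[0,0,0],0.1],[[0,-0.04,0],[0,0,0],0.1],[[0,-0.08,0],[0,0,0],0.1],[[0,-0.08,0],[0,0,0],0.1],[[0,-0.08,0],[0,0,0],0.1],[[0,-0.08,0],[0,0,0],0.1],[[0,-0.08,0],[0,0,0],0.1],[[0,-0.08,0],[0,0,0],0.1],[[0,-0.08,0],[0,0,0],0.1]]' | head -1;  python3 -m jog '[[[0,0.053,0],[0,0,0],0.1],[[0,0.107,0],[0,0,0],0.1],[[0,0.16,0],[0,0,0],0.1],[[0,0.16,0],[0,0,0],0.1],[[0,0.16,0],[0,0,0],0.1]]'; python3 -c "
from h import *
track(7); print(robot.get_obs()['tool_pos'])"
```

```text
clock: 18.25
clock: 18.75
tool_pos: [0.4556, 0.3101, 0.3827]
tcp_rot: [[-0.999, -0.041, -0.004], [-0.041, 0.999, -0.004], [0.005, -0.004, -1.0]]
contact_force: [0.9, -1.4, -7.3]
width: 0.0224
gripper_force: 70.9
t [18.75 18.8  18.85 18.9  18.95 19.   19.05] ang [ 0.4 -0.3 -1.1 -2.1 -3.1 -3.8 -4.6]
amp 5.31 next max at 20.06 next min 19.21 res [-0.2  0.   0.1  0.2 -0.   0.1 -0.2] clock 19.1
[0.4567045  0.30765463 0.38393971]
```

```bash
python3 -m jog '[[[0,-0.044,0],[0,0,0],0.1],[[0,-0.088,0],[0,0,0],0.1],[[0,-0.088,0],[0,0,0],0.1],[[0,-0.088,0],[0,0,0],0.1],[[0,-0.088,0],[0,0,0],0.1],[[0,-0.088,0],[0,0,0],0.1],[[0,-0.088,0],[0,0,0],0.1]]'; python3 -c "
from h import *
track(16); print(robot.get_obs()['tool_pos'])"
```

```text
clock: 19.8
tool_pos: [0.4585, 0.2434, 0.3837]
tcp_rot: [[-0.999, -0.039, -0.003], [-0.039, 0.999, -0.003], [0.003, -0.003, -1.0]]
contact_force: [0.5, -0.1, -7.9]
width: 0.0227
gripper_force: 71.1
t [19.8  19.85 19.9  19.95 20.   20.05 20.1  20.15 20.2  20.25 20.3  20.35
 20.4  20.45 20.5  20.55] ang [-1.3 -1.2 -1.  -0.9 -0.7 -0.5 -0.4 -0.3 -0.1 -0.   0.   0.1  0.2  0.2
  0.2  0.2]
amp 0.81 next max at 20.73 next min 21.58 res [-0.5 -0.4 -0.2 -0.1  0.1  0.2  0.2  0.2  0.2  0.1  0.1 -0.1 -0.1 -0.2
 -0.3 -0.4] clock 20.6
[0.45883695 0.2425181  0.38384396]
```

```bash
python3 -m jog '[[[0.0007,-0.0182,0],[0,0,0.002],0.1],[[0.0014,-0.0364,0],[0,0,0.004],0.1],[[0.0021,-0.0546,0],[0,0,0.006],0.1],[[0.0028,-0.0728,0],[0,0,0.008],0.1],[[0.0035,-0.091,0],[0,0,0.01],0.1],[[0.0042,-0.1092,0],[0,0,0.012],0.1],[[0.0049,-0.1274,0],[0,0,0.014],0.1],[[0.0056,-0.1456,0],[0,0,0.016],0.1],[[0.0063,-0.1638,0],[0,0,0.018],0.1],[[0.007,-0.182,0],[0,0,0.02],0.1],[[0.0077,-0.2002,0],[0,0,0.022],0.1],[[0.0083,-0.2184,0],[0,0,0.023],0.1]]' | head -2; python3 -m jog '[[[0.0004,-0.0182,0],[0,0,0.002],0.1],[[0.0008,-0.0364,0],[0,0,0.004],0.1],[[0.0012,-0.0546,0],[0,0,0.006],0.1],[[0.0016,-0.0728,0],[0,0,0.008],0.1],[[0.002,-0.091,0],[0,0,0.01],0.1],[[0.0024,-0.1092,0],[0,0,0.012],0.1],[[0.0028,-0.1274,0],[0,0,0.014],0.1],[[0.0032,-0.1456,0],[0,0,0.016],0.1],[[0.0036,-0.1638,0],[0,0,0.018],0.1],[[0.004,-0.182,0],[0,0,0.02],0.1],[[0.0043,-0.2002,0],[0,0,0.022],0.1],[[0.0045,-0.2184,0],[0,0,0.023],0.1]]' | head -2;  python3 -m jog '[[[0,-0.0182,0],[0,0,0.002],0.1],[[0,-0.0364,0],[0,0,0.004],0.1],[[0,-0.0546,0],[0,0,0.006],0.1],[[0,-0.0728,0],[0,0,0.008],0.1],[[0,-0.091,0],[0,0,0.01],0.1],[[0,-0.1092,0],[0,0,0.012],0.1],[[0,-0.1274,0],[0,0,0.014],0.1],[[0,-0.1456,0],[0,0,0.016],0.1],[[0,-0.1638,0],[0,0,0.018],0.1],[[0,-0.182,0],[0,0,0.02],0.1],[[0,-0.2,0],[0,0,0.021],0.1],[[0,-0.2,0],[0,0,0.021],0.1]]'; python3 -c "
from h import *
track(18); print(robot.get_obs()['tool_pos'],robot.get_obs()['joint_pos'])"
```

```text
clock: 21.8
tool_pos: [0.4587, 0.0775, 0.3844]
clock: 23.0
tool_pos: [0.4585, -0.0863, 0.3849]
clock: 24.2
tool_pos: [0.4579, -0.2388, 0.3851]
tcp_rot: [[-1.0, 0.02, -0.004], [0.02, 1.0, -0.006], [0.004, -0.006, -1.0]]
contact_force: [-0.1, -0.4, -6.9]
width: 0.0223
gripper_force: 71.1
t [24.2  24.25 24.3  24.35 24.4  24.45 24.5  24.55 24.6  24.65 24.7  24.75
 24.8  24.85 24.9  24.95 25.   25.05] ang [ 0.8  0.1 -0.4 -0.7 -1.2 -1.4 -1.6 -1.8 -1.9 -2.  -2.  -2.1 -2.1 -2.
 -1.9 -1.7 -1.6 -1.4]
amp 2.28 next max at 25.57 next min 26.42 res [-0.  -0.3 -0.3 -0.2 -0.3 -0.2 -0.   0.1  0.2  0.2  0.2  0.2  0.1  0.
 -0.1 -0.2 -0.4 -0.7] clock 25.1
[ 0.45873122 -0.23521531  0.38540268] [ 11.85284147  12.75775109  17.70125318  67.62460784  -3.66129206
 100.23687229 117.62281286]
```

```bash
python3 -c "
from h import *
blobs()"; python3 -m jog '[[[0,0,0],[0,0,0],0.1],[[0,0,0],[0,0,0],0.1],[[0,0,0],[0,0,0],0.1],[[0,0,0],[0,0,0],0.1],[[0,0.0147,0],[0,0,0],0.1],[[0,0.0147,0],[0,0,0],0.1],[[0,0.0147,0],[0,0,0],0.1],[[0,0.0147,0],[0,0,0],0.1],[[0,0.0147,0],[0,0,0],0.1],[[0,0.0147,0],[0,0,0],0.1],[[0,0.0147,0],[0,0,0],0.1],[[0,0.0147,0],[0,0,0],0.1]]' | head -2;python3 -m jog '[[[0,0,0],[0,0,0],0.1],[[0,-0.0147,0],[0,0,0],0.1],[[0,-0.0147,0],[0,0,0],0.1],[[0,-0.0147,0],[0,0,0],0.1],[[0,-0.0147,0],[0,0,0],0.1]]'; python3 -c "
from h import *
track(20); print(robot.get_obs()['tool_pos'])"
```

```text
clock: 26.35
tool_pos: [0.4589, -0.2243, 0.3853]
clock: 26.85
tool_pos: [0.4588, -0.2351, 0.3854]
tcp_rot: [[-1.0, 0.015, -0.003], [0.015, 1.0, -0.003], [0.003, -0.003, -1.0]]
contact_force: [0.1, 0.9, -6.8]
width: 0.0224
gripper_force: 71.1
t [26.85 26.9  26.95 27.   27.05 27.1  27.15 27.2  27.25 27.3  27.35 27.4
 27.45 27.5  27.55 27.6  27.65 27.7  27.75 27.8 ] ang [-0.6 -0.6 -0.6 -0.7 -0.7 -0.8 -0.9 -0.9 -0.9 -1.  -1.  -0.9 -0.9 -0.8
 -0.8 -0.6 -0.6 -0.6 -0.6 -0.6]
amp 1.03 next max at 28.17 next min 29.02 res [-0.7 -0.6 -0.4 -0.3 -0.2 -0.1 -0.   0.   0.1  0.   0.   0.1  0.   0.
 -0.1 -0.1 -0.3 -0.4 -0.6 -0.8] clock 27.85
[ 0.45874434 -0.23520698  0.38541615]
```

```bash
python3 -m jog '[[[0,0,0.008],[0,0,0],0.1],[[0,0,0.02],[0,0,0],0.1],[[0,0,0.034],[0,0,0],0.1],[[0,0,0.048],[0,0,0],0.1],[[0,0,0.062],[0,0,0],0.1],[[0,0,0.076],[0,0,0],0.1],[[0,0,0.09],[0,0,0],0.1],[[0,0,0.102],[0,0,0],0.1],[[0,0,0.112],[0,0,0],0.1],[[0,0,0.118],[0,0,0],0.1],[[0,0,0.12],[0,0,0],0.1],[[0,0,0.12],[0,0,0],0.1]]'|head -3; python3 -m jog '[[[0,0,0],[0,0,0],0.1],[[0,0,0],[0,0,0],0.1],[[0,0,0],[0,0,0],0.1],[[0,0,0],[0,0,0],0.1],[[0,0,0],[0,0,0],0.1],[[0,0,0],[0,0,0],0.1],[[0,0,0],[0,0,0],0.1],[[0,0,0],[0,0,0],0.1],[[0,0,0],[0,0,0],0.1],[[0,0,0],[0,0,0],0.1],[[0,0,0],[0,0,0],0.1],[[0,0,0],[0,0,0],0.1]]'|head -1;python3 -m jog '[[[0,0,0],[0,0,0],0.1],[[0,0,0],[0,0,0],0.1],[[0,0,0],[0,0,0],0.1],[[0,0,0],[0,0,0],0.1],[[0,0,0],[0,0,0],0.1],[[0,0,0],[0,0,0],0.1]]'; python3 -c "
from h import *
track(10); print(robot.get_obs()['tool_pos'],robot.get_obs()['tcp_rot'].round(4))
snap('wrist','hold')"
```

```text
clock: 29.05
tool_pos: [0.4586, -0.2355, 0.2955]
tcp_rot: [[-1.0, 0.015, -0.003], [0.015, 1.0, -0.003], [0.003, -0.003, -1.0]]
clock: 30.25
clock: 30.85
tool_pos: [0.4585, -0.2355, 0.2954]
tcp_rot: [[-1.0, 0.015, -0.003], [0.015, 1.0, -0.003], [0.003, -0.003, -1.0]]
contact_force: [-0.2, -0.5, -7.1]
width: 0.0222
gripper_force: 71.0
t [30.85 30.9  30.95 31.   31.05 31.1  31.15 31.2  31.25 31.3 ] ang [-0.4 -0.5 -0.4 -0.5 -0.5 -0.5 -0.4 -0.4 -0.4 -0.5]
amp 0.5 next max at 31.92 next min 32.77 res [-0.1 -0.1  0.   0.   0.   0.   0.   0.  -0.  -0.1] clock 31.35
[ 0.45846141 -0.23551044  0.29540251] [[-0.9999  0.0152 -0.0029]
 [ 0.0152  0.9999 -0.0033]
 [ 0.0029 -0.0033 -1.    ]]
```

View pics/hold.png

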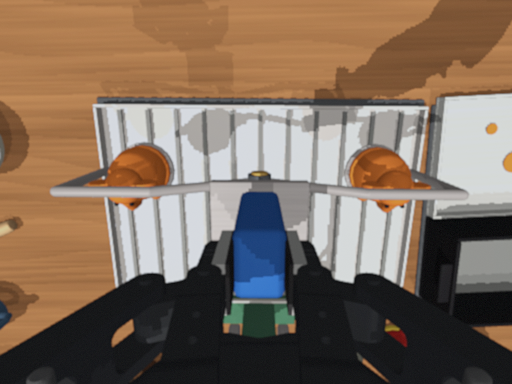

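Rack still. The dry prong tips are visible at (235,328) and (285,328), centred with the grip at column 260. Entering the fork.

```bash
python3 -m jog '[[[-0.01,0,0],[0,0,0],0.1],[[-0.03,0,0],[0,0,0],0.1],[[-0.05,-0.001,0],[0,0,0],0.1],[[-0.07,-0.001,0],[0,0,0],0.1],[[-0.085,-0.001,0],[0,0,0],0.1],[[-0.1,-0.001,0],[0,0,0],0.1],[[-0.1,-0.001,0],[0,0,0],0.1]]'; python3 - <<'E'
from h import *
track(8); o=robot.get_obs(); p,R=o['tool_pos'],o['tcp_rot']; im=snap('wrist','mid')
cv2.imwrite("pics/midc.png",cv2.resize(im[150:350,160:360,::-1],None,fx=3,fy=3,interpolation=cv2.INTER_NEAREST))
print(p,R.round(4)); np.savez("mid.npz",p=p,R=R)
E
```

```text
clock: 32.1
tool_pos: [0.5363, -0.2364, 0.2943]
tcp_rot: [[-1.0, 0.013, -0.001], [0.013, 1.0, -0.003], [0.001, -0.003, -1.0]]
contact_force: [-0.3, -0.1, -7.7]
width: 0.0221
gripper_force: 71.1
t [32.1  32.15 32.2  32.25 32.3  32.35 32.4  32.45] ang [-0.4 -0.6 -0.4 -0.4 -0.4 -0.3 -0.3 -0.3]
amp 0.48 next max at 33.02 next min 33.87 res [ 0.  -0.2  0.   0.1  0.   0.1 -0.  -0.1] clock 32.5
[ 0.53308363 -0.23755139  0.29549604] [[-0.9999  0.0156 -0.0026]
 [ 0.0157  0.9999 -0.0033]
 [ 0.0025 -0.0034 -1.    ]]
```

View pics/midc.png

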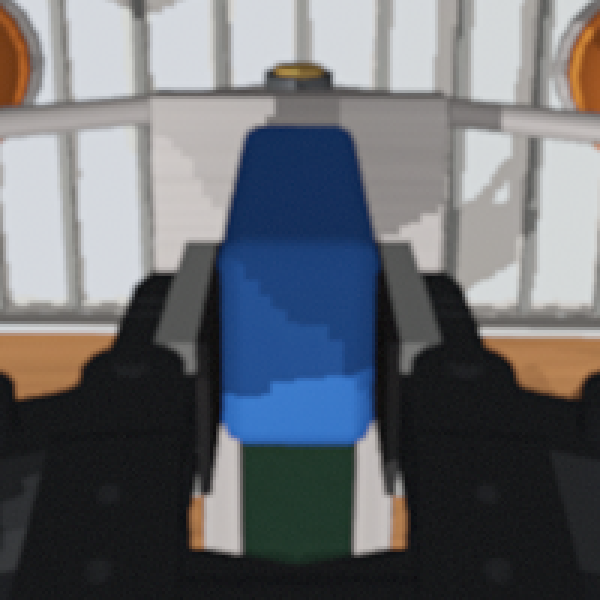

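The fork gap (242–355) and the grip (222–376) share the same middle, about 299, so the stem is centred. Continuing in.

```bash
python3 -m jog '[[[-0.01,0,0],[0,0,0],0.1],[[-0.03,0,0],[0,0,0],0.1],[[-0.05,0,0],[0,0,0],0.1],[[-0.07,0,0],[0,0,0],0.1],[[-0.09,0,0],[0,0,0],0.1],[[-0.105,0,0],[0,0,0],0.1],[[-0.113,0,0],[0,0,0],0.1],[[-0.113,0,0],[0,0,0],0.1],[[-0.113,0,0],[0,0,0],0.1]]'; python3 -m jog '[[[0,0,0.004],[0,0,0],0.1],[[0,0,0.008],[0,0,0],0.1],[[0,0,0.012],[0,0,0],0.1],[[0,0,0.016],[0,0,0],0.1],[[0,0,0.018],[0,0,0],0.1],[[0,0,0.02],[0,0,0],0.1],[[0,0,0.02],[0,0,0],0.1],[[0,0,0.02],[0,0,0],0.1]]'; python3 -c "
from h import *
track(8); print(robot.get_obs()['tool_pos'],robot.get_obs()['joint_pos'])"
```

```text
clock: 33.45
tool_pos: [0.6177, -0.2389, 0.2947]
tcp_rot: [[-1.0, 0.016, -0.004], [0.016, 1.0, -0.003], [0.004, -0.003, -1.0]]
contact_force: [0.7, 0.3, -7.8]
width: 0.0223
gripper_force: 71.1
clock: 34.25
tool_pos: [0.6182, -0.2387, 0.28]
tcp_rot: [[-1.0, 0.015, -0.003], [0.015, 1.0, -0.003], [0.003, -0.003, -1.0]]
contact_force: [0.3, -0.1, -8.2]
width: 0.0225
gripper_force: 71.0
t [34.25 34.3  34.35 34.4  34.45 34.5  34.55 34.6 ] ang [-0.4 -0.4 -0.4 -0.5 -0.5 -0.5 -0.5 -0.5]
amp 0.5 next max at 35.3 next min 36.15 res [-0.  -0.   0.   0.   0.   0.  -0.  -0.1] clock 34.65
[ 0.61817931 -0.2387452   0.28000286] [ 11.19574486  31.60695326  16.09443373  55.67793155  -8.12992602
  93.75586993 113.60545185]
```

Lower slowly until the force shows contact (expected at TCP z ≈ 0.274).

```bash
python3 -m jog '[[[0,0,0.001],[0,0,0],0.1],[[0,0,0.002],[0,0,0],0.1],[[0,0,0.003],[0,0,0],0.1],[[0,0,0.004],[0,0,0],0.1],[[0,0,0.005],[0,0,0],0.1],[[0,0,0.006],[0,0,0],0.1],[[0,0,0.006],[0,0,0],0.1]]'; python3 -m jog '[[[0,0,0.0007],[0,0,0],0.1],[[0,0,0.0014],[0,0,0],0.1],[[0,0,0.002],[0,0,0],0.1],[[0,0,0.002],[0,0,0],0.1]]'
```

```text
clock: 35.35
tool_pos: [0.6181, -0.2387, 0.2753]
tcp_rot: [[-1.0, 0.015, -0.003], [0.015, 1.0, -0.003], [0.003, -0.003, -1.0]]
contact_force: [-0.5, 0.3, -7.6]
width: 0.0222
gripper_force: 71.0
clock: 35.75
tool_pos: [0.6182, -0.2389, 0.2745]
tcp_rot: [[-1.0, 0.015, -0.002], [0.015, 1.0, -0.004], [0.002, -0.004, -1.0]]
contact_force: [-0.2, -0.1, -5.2]
width: 0.0223
gripper_force: 71.4
```

```bash
python3 -m jog '[[[0,0,0.0007],[0,0,0],0.1],[[0,0,0.0014],[0,0,0],0.1],[[0,0,0.0014],[0,0,0],0.1]]'; python3 -c "
from h import *
track(6)"
```

```text
clock: 36.05
tool_pos: [0.6183, -0.2389, 0.2744]
tcp_rot: [[-1.0, 0.015, -0.001], [0.015, 1.0, -0.004], [0.001, -0.004, -1.0]]
contact_force: [-1.0, 0.3, 1.3]
width: 0.0225
gripper_force: 72.1
t [36.05 36.1  36.15 36.2  36.25 36.3 ] ang [-0.3 -0.3 -0.2 -0.2 -0.2 -0.2]
amp 0.26 next max at 36.9 next min 37.75 res [-0. -0.  0. -0.  0. -0.] clock 36.35
```

```bash
python3 -m jog '[[[0,0,0],[0,0,0],0.25],[[0,0,0],[0,0,0],0.28],[[0,0,0],[0,0,0],0.35],[[0,0,0],[0,0,0],0.45],[[0,0,0],[0,0,0],0.6],[[0,0,0],[0,0,0],0.8],[[0,0,0],[0,0,0],0.8]]' 20; python3 -c "
from h import *
track(8)
snap('wrist','rel')"
```

```text
clock: 37.05
tool_pos: [0.6182, -0.2388, 0.2726]
tcp_rot: [[-1.0, 0.015, -0.003], [0.015, 1.0, -0.003], [0.003, -0.003, -1.0]]
contact_force: [-0.6, -0.6, -0.7]
width: 0.0681
gripper_force: 0.0
t [37.05 37.1  37.15 37.2  37.25 37.3  37.35 37.4 ] ang [-0.5 -0.5 -0.5 -0.4 -0.4 -0.4 -0.5 -0.4]
amp 0.51 next max at 38.03 next min 38.88 res [-0.1 -0.   0.   0.1  0.1  0.  -0.  -0.1] clock 37.45
```

View pics/rel.png

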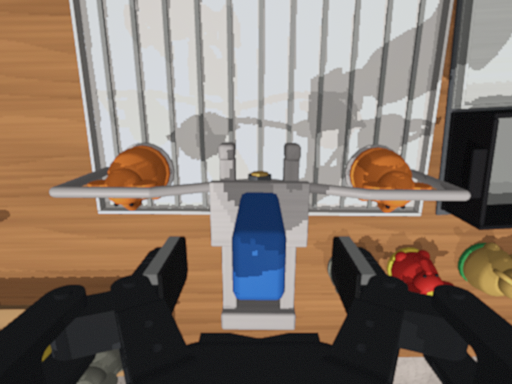

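The handle sits in the dry fork behind the lips (227,150 and 292,150), with the fingers clear. Retreating upward.

```bash
python3 -m jog '[[[0,0,-0.02],[0,0,0],0.8],[[0,0,-0.05],[0,0,0],0.8],[[0,0,-0.09],[0,0,0],0.8],[[0,0,-0.13],[0,0,0],0.8],[[0.03,0,-0.15],[0,0,0],0.8],[[0.07,0,-0.16],[0,0,0],0.8],[[0.09,0,-0.16],[0,0,0],0.8],[[0.09,0,-0.16],[0,0,0],0.8],[[0.09,0,-0.16],[0,0,0],0.8]]'; python3 - <<'E'
from h import *
for _ in range(2):
    for n in("top","wrist"):
        robot.capture(n)
        for l in("handle","rack"): print(n,l,[(round(d["score"],2),cam2w(n,d["position"]).round(4)) for d in robot.search_frame(l,n)[:1]])
E
```

```text
clock: 38.4
tool_pos: [0.5513, -0.2371, 0.3933]
tcp_rot: [[-1.0, 0.015, -0.002], [0.015, 1.0, -0.003], [0.002, -0.003, -1.0]]
contact_force: [0.1, 0.7, -0.1]
width: 0.0682
gripper_force: 0.0
top handle [(0.82, array([ 0.6151, -0.1221,  0.1817]))]
top rack [(0.65, array([ 0.6161, -0.1121,  0.1744]))]
wrist handle [(0.86, array([ 0.6109, -0.2416,  0.2015]))]
wrist rack [(0.75, array([ 0.6079, -0.2416,  0.2039]))]
top handle [(0.59, array([ 0.6145, -0.1251,  0.1813]))]
top rack [(0.71, array([ 0.6151, -0.1134,  0.1698]))]
wrist handle [(0.97, array([ 0.6117, -0.2399,  0.199 ]))]
wrist rack [(0.63, array([ 0.6158, -0.2415,  0.1754]))]
```

The rack hangs stably and the gripper is clear (the top camera's view is partly blocked by the arm). Handing in.

```bash
python3 -c "
from h import *
print(robot.job_done())"
```

```text
the job is handed in; nothing more can be done
None
```

I swung the rack over the drip tray at about 19–22° to each side for more than two full swings and stilled it. I then held it quiet over the white pan for over 2 s, hung it still in the drying stand's fork, let go with the gripper clear, and handed the job in at about 39 s; no verdict came back.

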